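Transfer a ceramic valve plate with a flat lifter

TASK

Without touching the clean white ceramic plate with the gripper, slide the orange-handled lifter under it, lift it off the blue drying rest and lay it gently on the brass rails of the gauge stand, centred and square. Then draw the lifter out and lay it flat on the worktop, clear of both stands, with nothing else on the bench disturbed.

Things in the scene. Friction and masses are not known exactly. Their poses are not given: they have to be found in the camera images.
- valve_plate: square white ceramic plate 100 x 100 x 6 mm, about 0.2 kg, fragile; copper-coloured dot in the middle, four dark port marks. Origin at the centre of its underside, z up, x and y along its edges. It starts flat on the drying rest, its x roughly along the rest's x
- drying_rest: blue drying rest, fixed: base 110 (x) x 100 (y) x 10 mm, on it two rails along x, 110 long, 12 wide, 16 high, centred at y = -40 and +40 mm. Rail tops are 26 mm above the table; the channel between the rails is 68 mm wide, 16 mm high, open at both ends. Origin at the centre of the base's underside; the -x end faces the robot
- gauge_stand: gauge stand, fixed: base (dark steel) and rails (brass) of the same sizes as the drying rest's, origin likewise below the middle of the rails; the -x end faces the robot and is open. Past its far (+x) end stands a dial gauge: dial 52 mm across, centred 105 mm above the table, face at x = +76 mm, on a 12 mm post at x = +79 mm
- lifter: flat lifter, 0.3 kg, lying on the table. Steel blade 3 mm thick, 46 mm wide, from x = -25 to +136 mm. Orange grip block 64 long (x), 24 wide (y), from z = 20 to 56 mm, centred over the origin, on a narrower neck. Origin at the blade's underside below the grip; x points to the tip, z up. Blade is clear from x = +32 mm on; carry the plate centred near x = +95 mm
- amber_bottle: brown glass bottle with white cap, 60 mm diameter, 150 mm tall, on the left; origin at the centre of its underside
- beaker: clear glass beaker, 70 mm diameter, 90 mm tall, on the right; origin at the centre of its underside
- white_jar: white plastic jar, 56 mm diameter, 60 mm tall, between the two stands; origin at the centre of its underside
Not all that is in view belongs to the job. Of the things that look like the drying_rest, take the one that is farthest to the robot's right at the start.

How it is judged:
On the way:
1. the plate is carried on the lifter alone, at least 15 mm clear above the rails (height (world z) of valve_plate above 0.041 m and contact force between valve_plate and lifter above 0.5 N and contact force between valve_plate and drying_rest below 0.05 N and contact force between valve_plate and gauge_stand below 0.05 N and angle between valve_plate's own z axis and vertical below 0.3 rad), for 0.2 s.
At the end, for the whole second after the job is handed in: The plate rests flat on both rails of the gauge stand: within 20 mm of the centre along the rails and 14 mm across them, within 0.2 rad of square. The lifter lies flat and still on the table, touching neither the plate nor either stand (x of valve_plate in the frame of gauge_stand between -0.02 and 0.02 m and y of valve_plate in the frame of gauge_stand between -0.014 and 0.014 m and z of valve_plate in the frame of gauge_stand between 0.023 and 0.029 m and angle between valve_plate's own z axis and vertical below 0.05 rad and angle between the x axis of valve_plate and the x axis of gauge_stand, either way round below 0.2 rad and linear speed of each of valve_plate, lifter below 0.02 m/s and contact force between valve_plate and lifter below 0.05 N and contact force between lifter and gauge_stand below 0.05 N and contact force between lifter and drying_rest below 0.05 N and height (world z) of lifter below 0.005 m and angle between lifter's own z axis and vertical below 0.08 rad).
It fails at once if the gripper or arm touches the plate (contact force between valve_plate and the fingers above 0.2 N or contact force between valve_plate and the arm above 0.2 N).
It fails at once if the plate is handled roughly: any contact on it exceeds 15 N (contact force between valve_plate and anything else above 15 N).
It fails at once if the plate tips more than 0.5 rad or falls below the rails (angle between valve_plate's own z axis and vertical above 0.5 rad or height (world z) of valve_plate below 0.015 m).
It fails at once if a bystander is shifted more than 30 mm or tipped over (distance of any of amber_bottle, beaker, white_jar from where it was at the start of the episode above 0.03 m or angle between any of amber_bottle, beaker, white_jar's own z axis and vertical above 0.5 rad).
It also fails if it takes over 67 s, if anything falls off the work surface, if the arm or the gripper's body presses on something with over 40 N, if the wrist force passes 120 N, or if a joint passes its speed limit or range.

ROBOT

A 6-joint arm with a two-finger parallel gripper is mounted at the origin on the work surface. World frame = base frame: x ahead of the robot, y to its left, z up, the work surface at z = 0. Lengths are in m, angles in rad, forces in N, time in s.
With the tool pointing down it reaches from about 0.3 to 0.775 m from the base axis. Payload 14.6 kg.
Tool frame: the origin (TCP) lies midway between the tips of the shut fingers; the grasp point (between the pads) lies 19 mm behind it (tcp_to_grasp is the distance from the TCP to the grasp point, in m); z points along the fingers, y is the line along which they close (so a half turn about z gives the same grasp; the last joint's range is limited). The gripper opens to 94 mm and grips with 3 to 60 N. Pads are 16 mm wide; open, the fingers measure 119 mm over their backs; the gripper's body (75 mm by 177 mm) begins 78 mm behind the grasp point.
Start: joints at [-1.277, 0.3, 1.521, -0, 1.321, -0.067], TCP at [0.194, -0.515, 0.205] pointing down, gripper open.
Joint ranges: [-3.03, 3.03], [-0.79, 2.21], [0.23, 2.52], [-1.04, 4.18], [0, 3.07], [-2.55, 2.55]. Speed limits (rad/s): [2.22, 2.22, 2.57, 3.14, 3.14, 3.14].

INTERFACE

Orientations are given as [roll, pitch, yaw] about the fixed x, y, z axes, in that order (R = Rz(yaw) Ry(pitch) Rx(roll)).
In Python, from station import * gives the robot as it stands.
- The arm moves only by the tool send_rows, never from a script. Its argument "motion" is a list of rows, each a list of 3 entries, a list of its own where there are three numbers: the shift along the tool's x, y, z in units of 0.03 m (1.0 is 0.03 m), then the turn, a rotation vector about the tool's x, y, z in units of 0.12 rad (1.0 is 0.12 rad), then the opening, from -1 (shut) to 1 (fully open). In form: [[[x, y, z], [rx, ry, rz], grip], ...]. A call has 1 to 12 rows; each row shifts and turns the commanded pose from where the row before left it, along the tool's axes as they then stand; what a row does not reach is not made up. A row lasts 1/10 s, in which the tool goes at most 50 mm and 8.59 degrees, less where a joint would pass 70% of its speed; a pose out of reach is approached as far as the arm can. A call with a number of a shift or a turn outside -1 to 1 is refused whole. A call with a gripper value outside its range is refused whole. The fingers move at their own pace and stop on an object; "squeeze" is the grip in N (left out, the last holds). Time passes only in rows, so rows that do not move let the fingers close. It gives the time, the measured TCP pose, the force, the opening and the grip force at its end, in the units of the state.
- get_obs(): the state, without advancing time (a new reading comes with each control period).
- camera(name): name is "side" or "top"; returns a dict with "pixels" (384x512x3 uint8, red, green, blue), "depth" (384x512 float32, m along the optical axis (not along the pixel's ray), 0 where there is no reading), "fx", "fy", "cx", "cy" (pixels), "rvec" (rotation vector, rad) and "tvec" (3), from world to camera coordinates, as OpenCV has them. Camera axes: x right, y down, z forward; pixel columns grow to the right and rows downward; lengths in m; the calibration is good to about 2 mm. A picture is of the moment at which its call begins.
- hand_in(): hands the job in; it is judged then, once.
The state is a dict: "time_s": time; "qpos": joint angles; "joint_vel": joint speeds; "tau": joint torques, N m; "ee_pos": TCP position; "eef_rot": TCP orientation; "force": force on the tool from outside, world axes, zero at the start; "moment": the same for the moment, N m; "grip_width": finger opening in m; "grip_force": force on a finger pad.
Only numpy, scipy, OpenCV 4.12 (cv2) and the standard library are available. Lean on these libraries where they do the work, as an engineer would, in place of code of your own. Each camera call takes 0.05 s, during which the arm holds its last target. There are 200 camera calls.

## Working session

There is one attempt and no reset: what is moved stays moved. The work goes in short steps, Python scripts to look and compute and a tool call to move; the robot and the scene stay as the last step left them, time stands still between calls to the robot, and variables do not carry over. Pictures are saved under pics/ and viewed, at most 10 in all, crops included, and the job is handed in when it is done.

Besides the shell and the picture viewer there is one more tool, called as a command line: name --argument value ..., lists and objects as JSON in quotes. send_rows: Moves the arm, as the interface text tells. Its arguments: {"type":"object","properties":{"motion":{"type":"array"},"squeeze":{"type":"number"}},"required":["motion"]}

```bash
mkdir -p pics; ls
cat > h.py <<'E'
from station import *
import numpy as np, cv2
def cam(n):
    c=camera(n); R=cv2.Rodrigues(np.array(c["rvec"],float))[0]; t=np.array(c["tvec"],float).ravel()
    v,u=np.mgrid[0:384,0:512]; d=c["depth"]
    P=np.stack([(u-c["cx"])/c["fx"]*d,(v-c["cy"])/c["fy"]*d,d],-1)
    W=(P-t)@R; W[d==0]=np.nan
    return c["pixels"],W,c,R,t
E
python3 - <<'E'
from h import *
for n in("top","side"):
    p,W,c,R,t=cam(n); cv2.imwrite(f"pics/{n}0.png",p[:,:,::-1]); np.savez(f"{n}0.npz",p=p,W=W)
    print(n,-R.T@t,c["fx"],R.round(2).tolist())
print(get_obs())
E
```

```text
pics
top [0.53554179 0.02040652 1.5256849 ] 453.8017869040026 [[-0.02, -1.0, 0.02], [-1.0, 0.01, -0.08], [0.08, -0.02, -1.0]]
side [0.41629959 0.95413605 1.064285  ] 499.1113671212484 [[-0.96, -0.26, 0.01], [-0.2, 0.7, -0.68], [0.17, -0.66, -0.73]]
{'time_s': 0.1, 'qpos': array([-1.27662958e+00,  3.00393212e-01,  1.52148729e+00, -7.91843160e-07,
        1.32073858e+00, -6.66149762e-02]), 'joint_vel': array([ 0.00039565, -0.00040775, -0.00042034,  0.00065933, -0.00214604,
        0.0006472 ]), 'tau': array([ 2.95298989e-03, -5.32640648e+01, -3.53281438e+01,  7.10438169e-02,
        2.34705757e-02, -6.71090243e-05]), 'ee_pos': array([ 0.19407483, -0.51437226,  0.20496874]), 'eef_rot': array([-3.14056845e+00, -6.75597228e-05,  3.60781887e-01]), 'force': array([ 0.63684066, -0.728658  ,  0.2621696 ]), 'moment': array([-0.02851082,  0.03752667, -0.00562523]), 'grip_force': 0.0, 'grip_width': 0.09407825171556437}
```

View pics/top0.png

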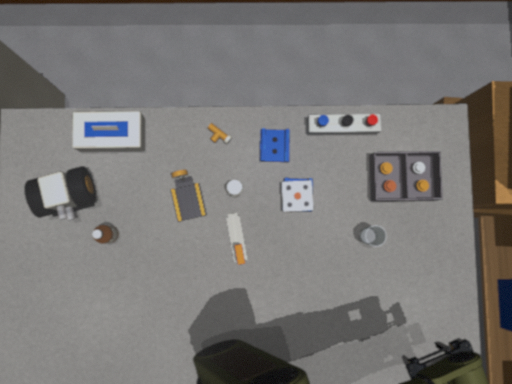

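View pics/side0.png

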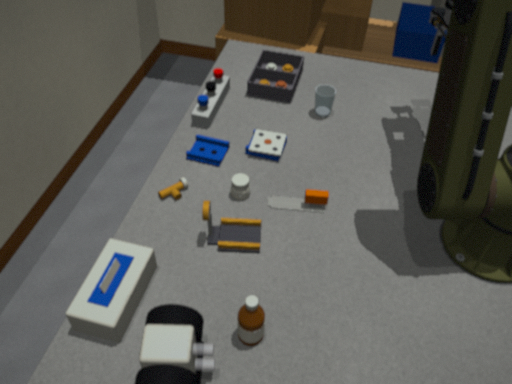

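The top view shows the plate on the right-hand blue rest at (297,195), the lifter at (237,238) with its tip pointing away from the robot, and the gauge stand at (188,200) with its dial at (180,174). The jar is at (234,187), the bottle at (104,234) and the beaker at (371,235). The empty blue rest at (275,146) is a decoy. The side view agrees.

```bash
cat >> h.py <<'E'
def cast(uv,z,c,R,t):
    uv=np.atleast_2d(uv).astype(float)
    d=np.c_[(uv[:,0]-c["cx"])/c["fx"],(uv[:,1]-c["cy"])/c["fy"],np.ones(len(uv))]@R
    o=-R.T@t; return o+d*((z-o[2])/d[:,2])[:,None]
def blob(p,W,lo,hi,zr,box,z,c,R,t,hull=True):
    """minAreaRect, in world xy, of the HSV-masked pixels cast on plane z; box = x0,x1,y0,y1"""
    hsv=cv2.cvtColor(p,cv2.COLOR_RGB2HSV); m=cv2.inRange(hsv,lo,hi)>0
    m&=(W[...,2]>zr[0])&(W[...,2]<zr[1])&(W[...,0]>box[0])&(W[...,0]<box[1])&(W[...,1]>box[2])&(W[...,1]<box[3])
    n,l,s,_=cv2.connectedComponentsWithStats(m.astype(np.uint8)); 
    v,u=np.nonzero(m); X=cast(np.c_[u,v],z,c,R,t)[:,:2]
    r=cv2.minAreaRect((X*1000).astype(np.float32))
    mean=X.mean(0)*1000; ev,V=np.linalg.eigh(np.cov(X.T)); a=np.degrees(np.arctan2(V[1,1],V[0,1]))
    return len(u),np.round(r[0],1),np.round(r[1],1),round(r[2],1),"mean",mean.round(1),"pca",round(a,1)
E
python3 - <<'E'
from h import *
for n in("top","side"):
    C=cam(n); p,W,c,R,t=C
    for px in ([(237,238),(240,254),(297,195),(188,200),(234,187),(180,174),(104,234),(371,235)] if n=="top" else [(295,203),(316,197),(267,143),(237,235),(240,182)]):
        print(px,W[px[1],px[0]].round(3),cv2.cvtColor(p,cv2.COLOR_RGB2HSV)[px[1],px[0]])
    A=(*C,)
    print(n,"plate",blob(p,W,(0,0,140),(180,70,255),(.015,.05),(.4,.7,-.25,-.02),.032,c,R,t))
    print("blade",blob(p,W,(0,0,130),(180,60,255),(-.01,.012),(.33,.53,-.02,.15),.003,c,R,t))
    print("grip",blob(p,W,(3,140,90),(22,255,255),(.0,.07),(.3,.5,-.05,.15),.056,c,R,t))
    print("brass",blob(p,W,(12,120,60),(35,255,255),(.01,.05),(.4,.62,.1,.35),.026,c,R,t))
    print("dial",blob(p,W,(12,120,60),(35,255,255),(.06,.14),(.4,.72,.1,.35),.13,c,R,t))
    print("blue",blob(p,W,(105,150,60),(125,255,255),(.003,.05),(.42,.63,-.25,-.02),.018,c,R,t))
    print("jar",blob(p,W,(0,0,130),(180,60,255),(.045,.08),(.5,.65,-.02,.15),.06,c,R,t))
    o=cv2.resize(p[140:280,150:350] if n=="top" else p[110:270,190:350],None,fx=4 if n=="top" else 3.7,fy=4 if n=="top" else 3.7,interpolation=cv2.INTER_CUBIC); cv2.imwrite(f"pics/{n}c.png",o[:,:,::-1])
E
```

```text
(237, 238) [0.522 0.004 0.002] [ 35   8 190]
(240, 254) [ 0.471 -0.004  0.057] [ 17 176 197]
(297, 195) [ 0.661 -0.196  0.031] [ 10 147 191]
(188, 200) [0.651 0.166 0.009] [130  16  97]
(234, 187) [0.687 0.012 0.064] [108  13 204]
(180, 174) [0.723 0.179 0.13 ] [ 19 148 177]
(104, 234) [0.542 0.416 0.114] [ 13 126  93]
(371, 235) [ 0.525 -0.447  0.001] [114   9 149]
top plate (745, array([ 653. , -196.4]), array([99.9, 89.6]), 89.2, 'mean', array([ 653.8, -195.8]), 'pca', np.float64(85.0))
blade (2673, array([429.6,  64.9]), array([167. , 200.5]), 89.6, 'mean', array([434.4,  72.6]), 'pca', np.float64(168.1))
grip (106, array([470.3,  -1.4]), array([57., 19.]), 9.5, 'mean', array([470.6,  -1.3]), 'pca', np.float64(-169.2))
brass (55, array([602., 158.]), array([33.5, 92.1]), 1.5, 'mean', array([605.3, 169.3]), 'pca', np.float64(96.2))
dial (3, array([718.1, 197. ]), array([1.4, 6.9]), 26.1, 'mean', array([718.2, 197.3]), 'pca', np.float64(117.8))
blue (0, array([0., 0.]), array([0., 0.]), 0.0, 'mean', array([nan, nan]), 'pca', np.float64(nan))
jar (0, array([0., 0.]), array([0., 0.])
[... 829 characters left out ...]
.7, 'mean', array([713.5, 216.1]), 'pca', np.float64(106.1))
blue (12, array([ 621.3, -142.7]), array([12.4,  8.9]), 16.2, 'mean', array([ 622.4, -142.4]), 'pca', np.float64(-144.2))
jar (0, array([0., 0.]), array([0., 0.]), 0.0, 'mean', array([nan, nan]), 'pca', np.float64(nan))h.py:20: RuntimeWarning: Mean of empty slice.
  mean=X.mean(0)*1000; ev,V=np.linalg.eigh(np.cov(X.T)); a=np.degrees(np.arctan2(V[1,1],V[0,1]))
  ret = um.true_divide(
  avg = a.mean(axis, **keepdims_kw)
h.py:20: RuntimeWarning: Degrees of freedom <= 0 for slice
  mean=X.mean(0)*1000; ev,V=np.linalg.eigh(np.cov(X.T)); a=np.degrees(np.arctan2(V[1,1],V[0,1]))
  c *= np.true_divide(1, fact)
  c *= np.true_divide(1, fact)
```

View pics/topc.png

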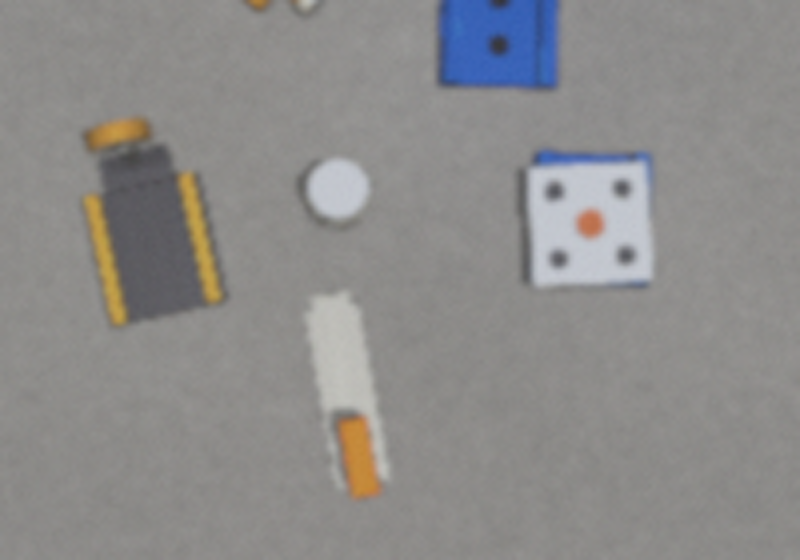

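In the crop, the plate (centre 590,223) is nearly square to the blue rest, whose far edge shows at row 155 and right edge at column 651. The gauge stand's rails run from (120,320) to (93,198) and from (213,300) to (187,175), so it is turned about 10°. The blade tip is at (330,295) and the grip at (360,457).

```bash
cat >> h.py <<'E'
def rects(C,lo,hi,roi,z,amin=15,join=False):
    """world rects (centre mm, size mm, angle deg) of colour components inside pixel roi u0,v0,u1,v1"""
    p,W,c,R,t=C; u0,v0,u1,v1=roi; k=6
    big=cv2.resize(p[v0:v1,u0:u1],None,fx=k,fy=k,interpolation=cv2.INTER_CUBIC)
    m=cv2.inRange(cv2.cvtColor(big,cv2.COLOR_RGB2HSV),lo,hi)
    cs=[x for x in cv2.findContours(m,cv2.RETR_EXTERNAL,cv2.CHAIN_APPROX_NONE)[0] if cv2.contourArea(x)>amin*k*k]
    if join and cs: cs=[np.vstack(cs)]
    out=[]
    for q in cs:
        uv=(q[:,0]+.5)/k-.5+[u0,v0]; X=cast(uv,z,c,R,t)[:,:2]*1000
        r=cv2.minAreaRect(X.astype(np.float32)); out.append((np.round(r[0],1),np.round(r[1],1),round(r[2],1)))
    return out
E
python3 - <<'E'
from h import *
C=cam("top")
g=lambda *a,**k:[print(a[0],x) for x in rects(C,*a[1:],**k)]
g("plate",(0,0,150),(180,90,255),(276,172,320,218),.032)
g("blue",(105,110,50),(125,255,255),(276,172,320,218),.026,amin=2)
g("bluejoin",(105,110,50),(125,255,255),(276,172,320,218),.026,amin=2,join=True)
g("blade",(0,0,150),(180,60,255),(220,205,256,272),.003)
g("grip",(3,120,90),(25,255,255),(220,230,256,272),.056)
g("brass",(12,90,60),(35,255,255),(165,182,210,225),.026)
g("jar",(0,0,150),(180,60,255),(220,172,250,200),.06)
C=cam("side"); print("side")
g("plate",(0,0,110),(180,90,255),(240,120,295,165),.032)
g("dot",(3,70,60),(20,255,255),(255,130,280,155),.032,amin=4)
g("brass",(12,120,60),(35,255,255),(216,214,266,254),.026)
g("gripend",(3,140,60),(22,255,255),(296,180,336,200),.056)
g("blue",(105,110,30),(125,255,255),(240,120,295,165),.02,amin=2)
E
```

```text
plate (array([ 663. , -198.5]), array([109.9, 106.5]), 2.4)
blue (array([ 715.6, -191. ]), array([72.4,  8.9]), 89.2)
bluejoin (array([ 715.6, -191. ]), array([72.4,  8.9]), 89.2)
blade (array([526.1,   6.8]), array([166.9,  53.7]), 9.2)
grip (array([471.7,  -1.4]), array([62.8, 22.2]), 10.8)
brass (array([635.9, 204.2]), array([110.6,  14.8]), 12.6)
brass (array([653.2, 126.5]), array([110.3,  14.7]), 12.6)
jar (array([690. ,  10.3]), array([51.9, 52.4]), 69.2)
side
plate (array([ 659.5, -196.8]), array([179.1, 210.5]), 16.2)
dot (array([ 661.6, -195.1]), array([21.5, 21.1]), 16.3)
brass (array([638.2, 210.4]), array([109.7,  23.4]), 12.6)
brass (array([654. , 133.7]), array([107.7,  22.3]), 12.7)
gripend (array([472.3,   9.5]), array([62.9, 40.1]), 10.2)
blue (array([ 671.4, -144.8]), array([ 42.2, 116.3]), 72.7)
```

Run:
```python
import cv2,numpy as np
p=np.load("side0.npz")["p"]
cv2.imwrite("pics/sidec2.png",cv2.resize(p[120:260,195:335],None,fx=4.2,fy=4.2,interpolation=cv2.INTER_CUBIC)[:,:,::-1])
```

```text
(no output)
```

View pics/sidec2.png

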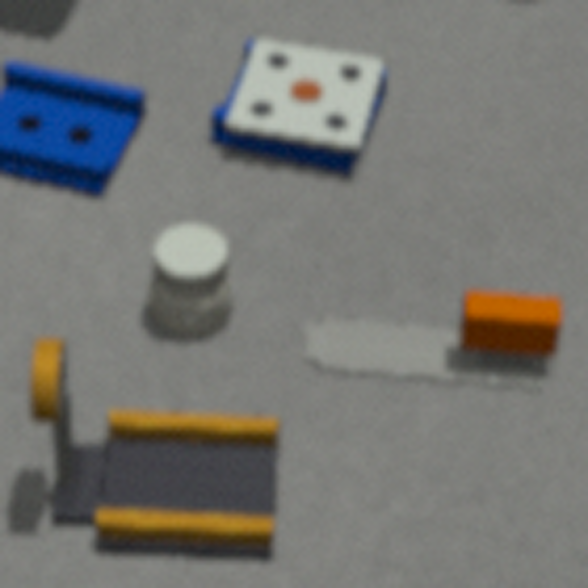

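The side crop confirms the layout: the rest under the plate, the jar at (190,250), the blade pointing left, and the gauge dial at the stand's far end. I'm moving above the lifter grip now.

send_rows --motion '[[[0,0,0],[0,0,0.775],1],[[0,0,0],[0,0,0.775],1],[[0.6,-0.73,0.1],[0,0,0],1],[[0.6,-0.73,0.1],[0,0,0],1],[[0.6,-0.73,0.1],[0,0,0],1],[[0.6,-0.73,0.1],[0,0,0],1],[[0.6,-0.73,0.1],[0,0,0],1],[[0.6,-0.73,0.1],[0,0,0],1],[[0.6,-0.73,0.1],[0,0,0],1],[[0.6,-0.73,0.1],[0,0,0],1],[[0.6,-0.73,0.1],[0,0,0],1],[[0.6,-0.73,0.1],[0,0,0],1]]'

```text
time_s: 1.5
ee_pos: [0.3337, -0.2666, 0.1754]
eef_rot: [3.141, -0.0, 0.175]
force: [-0.5, -0.2, -0.4]
grip_width: 0.0939
grip_force: 0.0
```

send_rows --motion '[[[0.6,-0.73,0.1],[0,0,0],1],[[0.6,-0.73,0.1],[0,0,0],1],[[0.6,-0.73,0.1],[0,0,0],1],[[0.6,-0.73,0.1],[0,0,0],1],[[0.6,-0.73,0.1],[0,0,0],1],[[0.6,-0.73,0.1],[0,0,0],1],[[0.6,-0.73,0.1],[0,0,0],1],[[0.6,-0.73,0.1],[0,0,0],1],[[0.6,-0.73,0.1],[0,0,0],1],[[0.6,-0.73,0.1],[0,0,0],1],[[0,0,0],[0,0,0],1],[[0,0,0],[0,0,0],1]]'

```text
time_s: 2.7
ee_pos: [0.4723, -0.0205, 0.1453]
eef_rot: [-3.142, 0.001, 0.176]
force: [-0.6, -0.5, -1.1]
grip_width: 0.0938
grip_force: 0.0
```

send_rows --motion '[[[0.28,-0.33,0.2],[0,0,0],1],[[0.28,-0.32,0.4],[0,0,0],1],[[0,0,0.7],[0,0,0],1],[[0,0,0.7],[0,0,0],1],[[0,0,0.7],[0,0,0],1],[[0,0,0.6],[0,0,0],1],[[0,0,0.5],[0,0,0],1],[[0,0,0.27],[0,0,0],1],[[0,0,0],[0,0,0],1],[[0,0,0],[0,0,0],1]]'

```text
time_s: 3.7
ee_pos: [0.4859, 0.0016, 0.0236]
eef_rot: [3.142, -0.0, 0.175]
force: [-0.3, -0.3, -0.1]
grip_width: 0.0942
grip_force: 0.0
```

Run:
```python
from h import *
C=cam("top");p,W,c,R,t=C
cv2.imwrite("pics/top1.png",cv2.resize(p[160:290,215:345],None,fx=4.6,fy=4.6,interpolation=cv2.INTER_CUBIC)[:,:,::-1])
k=lambda uv,f,o:np.array(uv)/f+o-.5*(1-1/f)
print("top rest far corners",(cast(k([(535,152),(652,152)],4,[150,140]),.026,c,R,t)*1000).round(1)[:,:2].tolist(),"plate",(cast(k([(527,168),(651,161),(652,285),(532,288)],4,[150,140]),.032,c,R,t)*1000).round(1)[:,:2].tolist())
C=cam("side");p,W,c,R,t=C
f=lambda uv,z:(cast(k(uv,4.2,[195,120]),z,c,R,t)*1000).round(1)[:,:2].tolist()
print("side rest bottom +y",f([(216,141),(350,174)],0.),"plate",f([(222,130),(252,38),(385,57),(356,151)],.032))
cv2.imwrite("pics/side1.png",cv2.resize(p[120:260,220:360],None,fx=4.2,fy=4.2,interpolation=cv2.INTER_CUBIC)[:,:,::-1])
```

```text
top rest far corners [[720.4, -153.1], [719.2, -250.9]] plate [[706.4, -145.5], [710.9, -248.7], [607.9, -246.7], [606.8, -147.4]]
side rest bottom +y [[720.0, -156.7], [615.8, -150.0]] plate [[709.9, -135.9], [715.8, -242.0], [613.6, -248.8], [611.1, -141.4]]
```

View pics/side1.png

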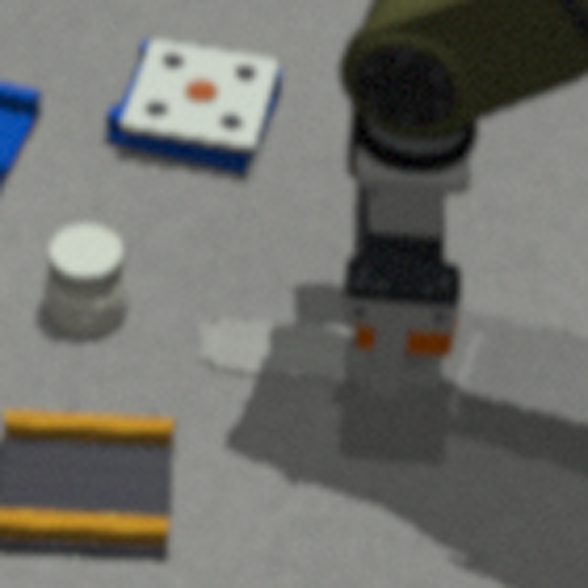

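The fingers straddle the grip (orange visible on both sides of the finger at (365,338) and (430,343)), and the arm is clear of everything else. Closing now.

send_rows --motion '[[[0,0,0],[0,0,0],-1],[[0,0,0],[0,0,0],-1],[[0,0,0],[0,0,0],-1],[[0,0,0],[0,0,0],-1],[[0,0,0],[0,0,0],-1],[[0,0,0],[0,0,0],-1],[[0,0,0],[0,0,0],-1],[[0,0,0],[0,0,0],-1]]' --squeeze 60

```text
time_s: 4.6
ee_pos: [0.4857, 0.0015, 0.0233]
eef_rot: [-3.142, -0.0, 0.175]
force: [0.1, -0.3, 0.4]
grip_width: 0.0333
grip_force: 0.0
```

send_rows --motion '[[[0,0,0],[0,0,0],-1],[[0,0,0],[0,0,0],-1],[[0,0,0],[0,0,0],-1],[[0,0,0],[0,0,0],-1],[[0,0,0],[0,0,0],-1]]' --squeeze 60

```text
time_s: 5.1
ee_pos: [0.4857, 0.0014, 0.0234]
eef_rot: [3.142, 0.0, 0.175]
force: [-0.5, -1.5, -0.5]
grip_width: 0.0238
grip_force: 59.9
```

send_rows --motion '[[[0,0,-0.3],[0,0,0],-1],[[0,0,-0.6],[0,0,0],-1],[[0,0,-0.8],[0,0,0],-1],[[0,0,-0.8],[0,0,0],-1],[[0,0,-0.5],[0,0,0],-1],[[0,0,-0.3],[0,0,0],-1],[[-0.17,0.63,0],[0,0,0],-1],[[-0.17,0.63,0],[0,0,0],-1],[[-0.17,0.63,0],[0,0,0],-1],[[-0.17,0.63,0],[0,0,0],-1],[[-0.17,0.63,0],[0,0,0],-1]]'

```text
time_s: 6.2
ee_pos: [0.4765, -0.0966, 0.1221]
eef_rot: [-3.141, 0.001, 0.175]
force: [-0.3, 0.2, -3.5]
grip_width: 0.0237
grip_force: 59.9
```

send_rows --motion '[[[-0.17,0.63,0],[0,0,0],-1],[[-0.17,0.63,0],[0,0,0],-1],[[-0.17,0.63,0],[0,0,0],-1],[[-0.17,0.63,0],[0,0,0],-1],[[-0.17,0.63,0],[0,0,0],-1],[[0,0,0],[0,0,0.6],-1],[[0,0,0],[0,0,0.6],-1],[[0,0,0],[0,0,0.55],-1],[[0,0,0],[0,0,0],-1],[[0,0,0],[0,0,0],-1]]'

```text
time_s: 7.2
ee_pos: [0.4681, -0.1934, 0.1222]
eef_rot: [-3.141, 0.001, -0.033]
force: [0.5, 0.6, -4.1]
grip_width: 0.024
grip_force: 59.9
```

Run:
```python
from h import *
ims=[]
for n,r in(("side",(225,80,385,240)),("top",(250,150,350,270))):
    p,W,c,R,t=cam(n); q=p[r[1]:r[3],r[0]:r[2]]
    ims.append(cv2.resize(q,None,fx=480/q.shape[0],fy=480/q.shape[0],interpolation=cv2.INTER_CUBIC)[:,:400])
    for z0,z1 in((.08,.125),): 
        m=(W[...,2]>z0)&(W[...,2]<z1)&(W[...,0]>.5)&(W[...,0]<.62)&(abs(W[...,1]+.195)<.05)
        X=W[m]; 
        if len(X)>20:
            A=np.c_[X[:,:2]-[.55,-.19],np.ones(len(X))]; print(n,len(X),"x",X[:,0].min(),X[:,0].max(),"y",X[:,1].mean(),"z plane",np.linalg.lstsq(A,X[:,2],rcond=None)[0].round(4))
            for a,b in((.52,.55),(.55,.58),(.58,.61)):
                s=X[(X[:,0]>a)&(X[:,0]<b)]; 
                if len(s): print(a,len(s),s[:,1].min().round(4),s[:,1].max().round(4),np.median(s[:,2]).round(4))
cv2.imwrite("pics/a2.png",np.hstack(ims)[:,:,::-1])
```

```text
side 322 x 0.5003047464823982 0.591900354598872 y -0.19422750222049176 z plane [0.0036 0.0175 0.1007]
0.52 109 -0.2224 -0.169 0.1007
0.55 106 -0.2213 -0.1705 0.1005
0.58 34 -0.2153 -0.1757 0.1005
top 342 x 0.5013532506002664 0.5892032375960438 y -0.19284309604310945 z plane [-1.000e-04  2.700e-03  1.022e-01]
0.52 130 -0.2153 -0.1727 0.1026
0.55 138 -0.2189 -0.174 0.1022
0.58 32 -0.2129 -0.1805 0.1022
```

View pics/a2.png

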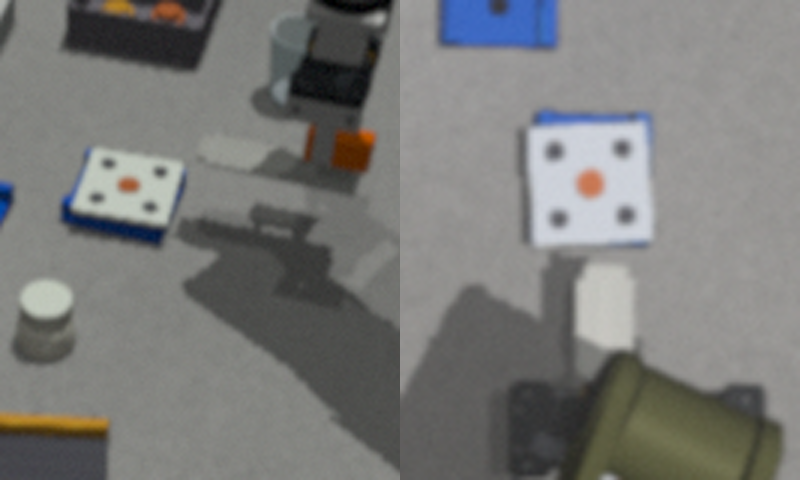

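The side crop shows the blade level in front of the rest (tip at (200,150)). In the top crop the blade is at (605,300), lined up with the plate at (590,183). Lowering to channel height.

send_rows --motion '[[[0,0,0.5],[0,0,0],-1],[[0,0,0.8],[0,0,0],-1],[[0,0,0.8],[0,0,0],-1],[[0,0,0.5],[0,0,0],-1],[[0,0,0.16],[0,0,0],-1],[[0,0,0],[0,0,0],-1],[[0,0,0],[0,0,0],-1]]'

```text
time_s: 8.0
ee_pos: [0.4687, -0.1937, 0.0403]
eef_rot: [3.141, -0.001, -0.035]
force: [-0.5, 0.1, -1.9]
grip_width: 0.0232
grip_force: 59.9
```

Run:
```python
from h import *
print(get_obs()["ee_pos"])
for n in("side","top"):
    p,W,c,R,t=cam(n)
    m=(W[...,2]>.008)&(W[...,2]<.03)&(W[...,0]>.5)&(W[...,0]<.6)&(abs(W[...,1]+.195)<.05); X=W[m]
    A=np.c_[X[:,:2]-[.55,-.19],np.ones(len(X))]; print(n,len(X),X[:,0].max(),np.linalg.lstsq(A,X[:,2],rcond=None)[0].round(4))
    for a,b in((.52,.55),(.55,.57),(.57,.585)):
        s=X[(X[:,0]>a)&(X[:,0]<b)]; print(a,len(s),s[:,1].min().round(4),s[:,1].max().round(4),np.median(s[:,2]).round(4))
```

```text
[ 0.46872268 -0.19369679  0.04034929]
side 309 0.592629296040173 [-0.0018  0.0048  0.0192]
0.52 105 -0.2213 -0.1702 0.0191
0.55 67 -0.2232 -0.1744 0.0193
0.57 48 -0.222 -0.1706 0.0192
top 316 0.5890643057031031 [-0.0018 -0.0164  0.0203]
0.52 125 -0.23 -0.1461 0.0209
0.55 80 -0.2238 -0.1748 0.0201
0.57 52 -0.2191 -0.1571 0.02
```

send_rows --motion '[[[0.33,0,0],[0,0,0],-1],[[0.33,0,0],[0,0,0],-1],[[0.33,0,0],[0,0,0],-1],[[0.33,0,0],[0,0,0],-1],[[0.33,0,0],[0,0,0],-1],[[0.33,0,0],[0,0,0],-1]]'

```text
time_s: 8.7
ee_pos: [0.5285, -0.1956, 0.0394]
eef_rot: [-3.142, 0.0, -0.035]
force: [0.1, -1.0, -3.1]
grip_width: 0.0239
grip_force: 59.9
```

send_rows --motion '[[[0.33,0,0],[0,0,0],-1],[[0.33,0,0],[0,0,0],-1],[[0.33,0,0],[0,0,0],-1],[[0.33,0,0],[0,0,0],-1],[[0.33,0,0],[0,0,0],-1],[[0,0,0],[0,0,0],-1],[[0,0,0],[0,0,0],-1]]'

```text
time_s: 9.4
ee_pos: [0.577, -0.1973, 0.0393]
eef_rot: [-3.141, 0.0, -0.035]
force: [-0.9, 0.1, -3.1]
grip_width: 0.024
grip_force: 59.9
```

Run:
```python
from h import *
o=get_obs();print(o["ee_pos"],o["force"])
ims=[]
for n,r in(("side",(225,100,345,200)),("top",(250,150,350,250))):
    p,W,c,R,t=cam(n); q=p[r[1]:r[3],r[0]:r[2]]
    ims.append(cv2.resize(q,None,fx=440/q.shape[0],fy=440/q.shape[0],interpolation=cv2.INTER_CUBIC)[:,:400])
    print(n,rects((p,W,c,R,t),(3,70,60),(20,255,255),(255,130,280,155) if n=="side" else (288,186,306,206),.032,amin=4))
cv2.imwrite("pics/a3.png",np.hstack(ims)[:,:,::-1])
```

```text
[ 0.57700813 -0.19726648  0.03929629] [-0.92010073  0.07755473 -3.06461981]
side [(array([ 661.7, -195.1]), array([21.4, 21.1]), 16.3)]
top [(array([ 659.8, -197.1]), array([21. , 21.3]), 43.9)]
```

View pics/a3.png

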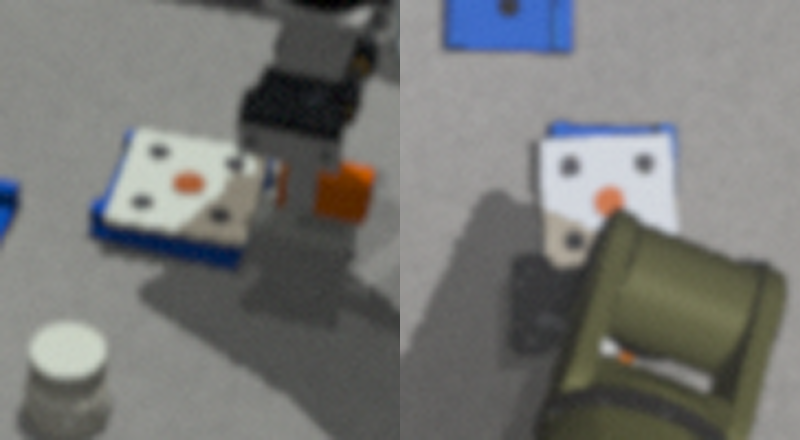

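The plate hasn't moved and the blade is under it: the copper dot is still at (187,183) in the side crop and (610,200) in the top crop. The grip block is just short of the plate edge. Lifting gently.

send_rows --motion '[[[0,0,-0.1],[0,0,0],-1],[[0,0,-0.05],[0,0,0],-1],[[0,0,-0.04],[0,0,0],-1],[[0,0,-0.04],[0,0,0],-1],[[0,0,-0.04],[0,0,0],-1],[[0,0,-0.04],[0,0,0],-1],[[0,0,-0.04],[0,0,0],-1],[[0,0,-0.06],[0,0,0],-1],[[0,0,-0.1],[0,0,0],-1],[[0,0,-0.15],[0,0,0],-1],[[0,0,-0.2],[0,0,0],-1],[[0,0,-0.2],[0,0,0],-1]]'

```text
time_s: 10.7
ee_pos: [0.5772, -0.1973, 0.072]
eef_rot: [3.142, -0.0, -0.035]
force: [1.4, 0.3, -4.4]
grip_width: 0.0235
grip_force: 59.9
```

send_rows --motion '[[[0,0,-0.2],[0,0,0],-1],[[0,0,-0.2],[0,0,0],-1],[[0,0,-0.2],[0,0,0],-1],[[0,0,-0.2],[0,0,0],-1],[[0,0,-0.2],[0,0,0],-1],[[0,0,-0.2],[0,0,0],-1],[[0,0,-0.2],[0,0,0],-1],[[0,0,-0.15],[0,0,0],-1],[[0,0,-0.08],[0,0,0],-1],[[0,0,0],[0,0,0],-1],[[0,0,0],[0,0,0],-1]]'

```text
time_s: 11.8
ee_pos: [0.577, -0.1973, 0.12]
eef_rot: [-3.141, 0.0, -0.035]
force: [-0.2, -0.6, -4.1]
grip_width: 0.0234
grip_force: 59.9
```

```bash
cat > pl.py <<'E'
from h import *
import sys
o=get_obs();e=o["ee_pos"];print(e.round(4),o["eef_rot"].round(3),o["force"].round(1))
dx,dy=map(float,sys.argv[1:3]) # expected plate centre
zp=float(sys.argv[3])
for n in("side","top"):
    C=cam(n);p,W,c,R,t=C
    m=(abs(W[...,2]-zp)<.018)&(np.hypot(W[...,0]-dx,W[...,1]-dy)<.075); X=W[m]
    A=np.c_[X[:,:2]-[dx,dy],np.ones(len(X))]; print(n,len(X),"plane",np.linalg.lstsq(A,X[:,2],rcond=None)[0].round(4))
    q=R@np.array([dx,dy,zp])+t; u,v=int(c["fx"]*q[0]/q[2]+c["cx"]),int(c["fy"]*q[1]/q[2]+c["cy"])
    print(" dot",rects(C,(3,70,60),(20,255,255),(u-12,v-12,u+12,v+12),zp,amin=4))
    print(" marks",rects(C,(0,0,0),(180,255,100),(u-18,v-18,u+18,v+18),zp,amin=3))
E
python3 pl.py .6605 -.1965 .098
```

```text
[ 0.577  -0.1973  0.12  ] [-3.141  0.    -0.035] [-0.2 -0.6 -4.1]
side 819 plane [0.0261 0.0019 0.1042]
 dot [(array([ 663.5, -204.6]), array([20.8, 21.6]), 14.2)]
 marks [(array([ 649.4, -136.7]), array([104.8,  39.1]), 12.6), (array([ 634.3, -176.9]), array([15. , 17.1]), 13.6), (array([ 610.7, -184.2]), array([ 8.4, 27.8]), 12.6), (array([ 636.9, -282.6]), array([16.8, 34.8]), 13.0)]
top 739 plane [0.0038 0.0049 0.1058]
 dot [(array([ 660.2, -198.1]), array([22.2, 21.1]), 47.7)]
 marks [(array([ 631.2, -170.7]), array([10.8, 10.5]), 43.9), (array([ 650.2, -194.5]), array([113.6,  87.8]), 88.7)]
```

send_rows --motion '[[[-0.036,-0.1,0],[0,0,0],-1],[[-0.036,-0.2,0],[0,0,0],-1],[[-0.036,-0.3,0],[0,0,0],-1],[[-0.036,-0.4,0],[0,0,0],-1],[[-0.036,-0.5,0],[0,0,0],-1],[[-0.036,-0.6,0],[0,0,0],-1],[[-0.036,-0.6,0],[0,0,0],-1],[[-0.036,-0.6,0],[0,0,0],-1],[[-0.036,-0.6,0],[0,0,0],-1],[[-0.036,-0.6,0],[0,0,0],-1],[[-0.036,-0.6,0],[0,0,0],-1],[[-0.036,-0.6,0],[0,0,0],-1]]'

```text
time_s: 13.1
ee_pos: [0.57, -0.0242, 0.1203]
eef_rot: [-3.142, -0.0, -0.035]
force: [-0.2, 0.2, -4.9]
grip_width: 0.0234
grip_force: 59.9
```

send_rows --motion '[[[-0.036,-0.6,0],[0,0,0],-1],[[-0.036,-0.6,0],[0,0,0],-1],[[-0.036,-0.6,0],[0,0,0],-1],[[-0.036,-0.6,0],[0,0,0],-1],[[-0.036,-0.6,0],[0,0,0],-1],[[-0.036,-0.6,0],[0,0,0],-1],[[-0.036,-0.6,0],[0,0,0],-1],[[-0.036,-0.5,0],[0,0,0],-1],[[-0.036,-0.4,0],[0,0,0],-1],[[-0.036,-0.3,0],[0,0,0],-1],[[-0.036,-0.2,0],[0,0,0],-1],[[-0.036,-0.18,0],[0,0,0],-1]]'

```text
time_s: 14.3
ee_pos: [0.5633, 0.148, 0.1202]
eef_rot: [3.142, 0.0, -0.035]
force: [0.3, -0.3, -4.4]
grip_width: 0.0238
grip_force: 59.9
```

send_rows --motion '[[[0,0,0],[0,0,0],-1],[[0,0,0],[0,0,-0.1],-1],[[0,0,0],[0,0,-0.2],-1],[[0,0,0],[0,0,-0.3],-1],[[0,0,0],[0,0,-0.4],-1],[[0,0,0],[0,0,-0.36],-1],[[0,0,0],[0,0,-0.3],-1],[[0,0,0],[0,0,-0.2],-1],[[0,0,0],[0,0,-0.1],-1],[[0,0,0],[0,0,0],-1],[[0,0,0],[0,0,0],-1]]'

```text
time_s: 15.4
ee_pos: [0.5633, 0.1477, 0.1202]
eef_rot: [3.142, 0.0, 0.2]
force: [1.3, -0.1, -5.2]
grip_width: 0.0237
grip_force: 59.9
```

```bash
python3 pl.py .6445 .1674 .105
python3 - <<'E'
from h import *
ims=[]
for n,r in(("side",(190,165,310,265)),("top",(150,150,250,250))):
    p,W,c,R,t=cam(n); q=p[r[1]:r[3],r[0]:r[2]]
    ims.append(cv2.resize(q,None,fx=440/q.shape[0],fy=440/q.shape[0],interpolation=cv2.INTER_CUBIC)[:,:400])
cv2.imwrite("pics/a4.png",np.hstack(ims)[:,:,::-1])
E
```

```text
[0.5633 0.1477 0.1202] [3.142 0.    0.2  ] [ 1.3 -0.1 -5.2]
side 1339 plane [0.0235 0.0057 0.1046]
 dot [(array([645.5, 167.6]), array([23.4, 22.4]), 77.3)]
 marks [(array([614.1, 215.1]), array([51.5,  2.6]), 16.0), (array([665.4, 202.7]), array([7.4, 8.7]), 73.4), (array([611.7, 187.7]), array([13.7, 13.9]), 16.0), (array([626.1, 135.9]), array([12. , 10.8]), 16.1), (array([680.9, 148.6]), array([7.6, 7.2]), 69.8), (array([649.7, 108.1]), array([19.6, 10.6]), 16.1), (array([676.7, 115.6]), array([26.1, 10. ]), 16.1)]
top 769 plane [-0.012   0.0027  0.1064]
 dot [(array([643.5, 167.4]), array([21.4, 22. ]), 89.7)]
 marks [(array([614.2, 171.3]), array([112.3,  42.8]), 89.2), (array([700. , 173.4]), array([44.4, 11.1]), 89.2)]
```

View pics/a4.png

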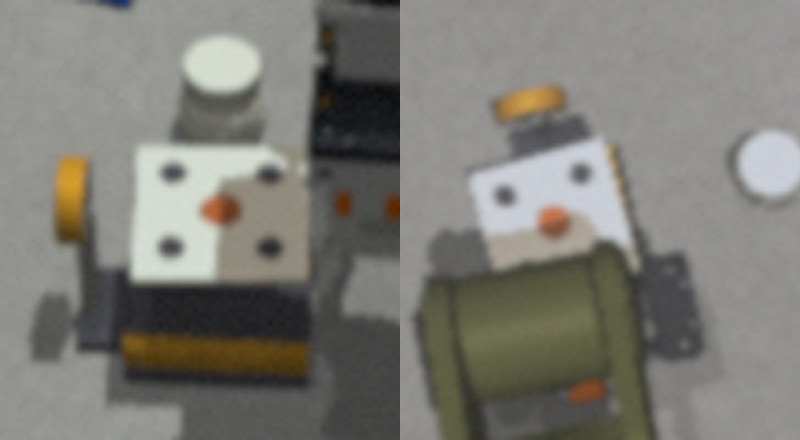

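The plate is carried level above the stand. In the side crop the dot is at (220,210), and in the top crop the plate's edges run parallel to the brass rail at (620,190), so it is square. Lowering.

send_rows --motion '[[[0,0,0.1],[0,0,0],-1],[[0,0,0.2],[0,0,0],-1],[[0,0,0.3],[0,0,0],-1],[[0,0,0.3],[0,0,0],-1],[[0,0,0.3],[0,0,0],-1],[[0,0,0.3],[0,0,0],-1],[[0,0,0.2],[0,0,0],-1],[[0,0,0.15],[0,0,0],-1],[[0,0,0.1],[0,0,0],-1],[[0,0,0.1],[0,0,0],-1],[[0,0,0.1],[0,0,0],-1],[[0,0,0.08],[0,0,0],-1]]'

```text
time_s: 16.8
ee_pos: [0.5634, 0.1478, 0.0532]
eef_rot: [-3.142, -0.0, 0.2]
force: [-0.6, 0.8, -5.1]
grip_width: 0.0234
grip_force: 59.9
```

send_rows --motion '[[[0,0,0.06],[0,0,0],-1],[[0,0,0.05],[0,0,0],-1],[[0,0,0.04],[0,0,0],-1],[[0,0,0.04],[0,0,0],-1],[[0,0,0.04],[0,0,0],-1],[[0,0,0.04],[0,0,0],-1],[[0,0,0.04],[0,0,0],-1],[[0,0,0.04],[0,0,0],-1],[[0,0,0.04],[0,0,0],-1],[[0,0,0.04],[0,0,0],-1],[[0,0,0],[0,0,0],-1],[[0,0,0],[0,0,0],-1]]'

```text
time_s: 18.0
ee_pos: [0.5634, 0.1477, 0.0405]
eef_rot: [-3.142, -0.0, 0.2]
force: [0.4, -0.1, -2.9]
grip_width: 0.0236
grip_force: 59.9
```

```bash
python3 pl.py .6445 .1674 .032
```

```text
[0.5634 0.1477 0.0405] [-3.142 -0.     0.2  ] [ 0.4 -0.1 -2.9]
side 1341 plane [ 0.0449 -0.0172  0.0301]
 dot [(array([645.8, 168.8]), array([22.4, 22.8]), 16.0)]
 marks [(array([610.9, 214.6]), array([48.6,  2.6]), 16.0), (array([665.5, 203.6]), array([7.8, 7. ]), 16.0), (array([611.3, 188.3]), array([14.3, 15.2]), 15.6), (array([625.6, 136.3]), array([10.9, 11.8]), 72.8), (array([680.5, 149.3]), array([7.8, 7.6]), 39.5)]
top 750 plane [-0.0577 -0.0045  0.0328]
 dot [(array([643.9, 168.2]), array([21.9, 20.9]), 89.2)]
 marks [(array([609.4, 172.5]), array([117.9,  40.6]), 89.2), (array([700.1, 179.7]), array([44.5, 14.9]), 89.2)]
```

The force is down to the lifter's own weight, so the plate is resting on the rails, centred within about 4 mm. Drawing the lifter straight back.

send_rows --motion '[[[-0.1,0,0],[0,0,0],-1],[[-0.2,0,0],[0,0,0],-1],[[-0.3,0,0],[0,0,0],-1],[[-0.4,0,0],[0,0,0],-1],[[-0.4,0,0],[0,0,0],-1],[[-0.4,0,0],[0,0,0],-1],[[-0.4,0,0],[0,0,0],-1],[[-0.4,0,0],[0,0,0],-1],[[-0.4,0,0],[0,0,0],-1],[[-0.4,0,0],[0,0,0],-1],[[-0.4,0,0],[0,0,0],-1],[[-0.4,0,0],[0,0,0],-1]]'

```text
time_s: 19.3
ee_pos: [0.4387, 0.1225, 0.0405]
eef_rot: [-3.142, -0.0, 0.2]
force: [-0.6, 0.5, -2.7]
grip_width: 0.0237
grip_force: 59.9
```

send_rows --motion '[[[-0.4,0,0],[0,0,0],-1],[[-0.3,0,0],[0,0,0],-1],[[-0.1,0,0],[0,0,0],-1],[[0,0,0.2],[0,0,0],-1],[[0,0,0.14],[0,0,0],-1],[[0,0,0.08],[0,0,0],-1],[[0,0,0.05],[0,0,0],-1],[[0,0,0.05],[0,0,0],-1],[[0,0,0.03],[0,0,0],-1],[[0,0,0],[0,0,0],-1],[[0,0,0],[0,0,0],-1]]'

```text
time_s: 20.4
ee_pos: [0.4164, 0.118, 0.024]
eef_rot: [3.142, -0.0, 0.2]
force: [-0.2, 0.3, -3.5]
grip_width: 0.0235
grip_force: 59.9
```

send_rows --motion '[[[0,0,0.02],[0,0,0],-1],[[0,0,0],[0,0,0],-1],[[0,0,0],[0,0,0],0],[[0,0,0],[0,0,0],0.5],[[0,0,0],[0,0,0],1],[[0,0,0],[0,0,0],1],[[0,0,0],[0,0,0],1],[[0,0,0],[0,0,0],1],[[0,0,0],[0,0,0],1],[[0,0,0],[0,0,0],1]]'

```text
time_s: 21.4
ee_pos: [0.4163, 0.118, 0.0233]
eef_rot: [-3.142, 0.0, 0.2]
force: [-0.8, 0.0, 0.2]
grip_width: 0.0845
grip_force: 0.0
```

send_rows --motion '[[[0,0,-0.2],[0,0,0],1],[[0,0,-0.5],[0,0,0],1],[[0,0,-0.8],[0,0,0],1],[[0,0,-0.9],[0,0,0],1],[[0,0,-0.9],[0,0,0],1],[[-0.4,0,-0.6],[0,0,0],1],[[-0.4,0,-0.4],[0,0,0],1],[[0,0,0],[0,0,0],1],[[0,0,0],[0,0,0],1]]'

```text
time_s: 22.3
ee_pos: [0.393, 0.1132, 0.1524]
eef_rot: [-3.142, -0.001, 0.2]
force: [-0.2, 1.0, 0.0]
grip_width: 0.0935
grip_force: 0.0
```

```bash
python3 pl.py .6445 .168 .032
python3 - <<'E'
from h import *
ims=[]
for n,r in(("side",(190,140,350,300)),("top",(150,140,270,300))):
    p,W,c,R,t=cam(n); q=p[r[1]:r[3],r[0]:r[2]]
    ims.append(cv2.resize(q,None,fx=480/q.shape[0],fy=480/q.shape[0],interpolation=cv2.INTER_CUBIC)[:,:400])
    if n=="top":
        for a in(("jar",(0,0,150),(180,60,255),(220,172,250,200),.06),("brass",(12,90,60),(35,255,255),(165,182,210,225),.026)): print(a[0],rects((p,W,c,R,t),*a[1:],amin=4))
    print(get_obs()["grip_width"])
cv2.imwrite("pics/a5.png",np.hstack([i if i.shape[1]<=400 else i[:,:400] for i in ims])[:,:,::-1])
E
```

```text
[0.393  0.1132 0.1524] [-3.142e+00 -1.000e-03  2.000e-01] [-0.2  1.   0. ]
side 1245 plane [ 0.0062 -0.0189  0.0307]
 dot [(array([646. , 168.6]), array([21.9, 21.2]), 16.0)]
 marks [(array([657.4, 228.7]), array([37.5,  1.1]), 16.0), (array([618.1, 217.2]), array([38.3,  1.6]), 16.0), (array([611.5, 188.4]), array([9.5, 8.7]), 15.5), (array([665.4, 203.3]), array([9.1, 8.7]), 16.9), (array([626.5, 134.5]), array([8.5, 8.6]), 15.5), (array([680.5, 149.4]), array([8.4, 8.6]), 16.9)]
top 981 plane [-0.0276  0.0027  0.032 ]
 dot [(array([643.7, 168.4]), array([21.4, 20.4]), 89.2)]
 marks [(array([700.1, 180.2]), array([45.6, 14.9]), 89.2)]
0.09438790118821812
jar [(array([690.1,  10.8]), array([53.1, 53. ]), 23.6)]
brass [(array([602.1, 114.9]), array([ 5.9, 10.3]), 25.8)]
0.0943489066747239
```

View pics/a5.png

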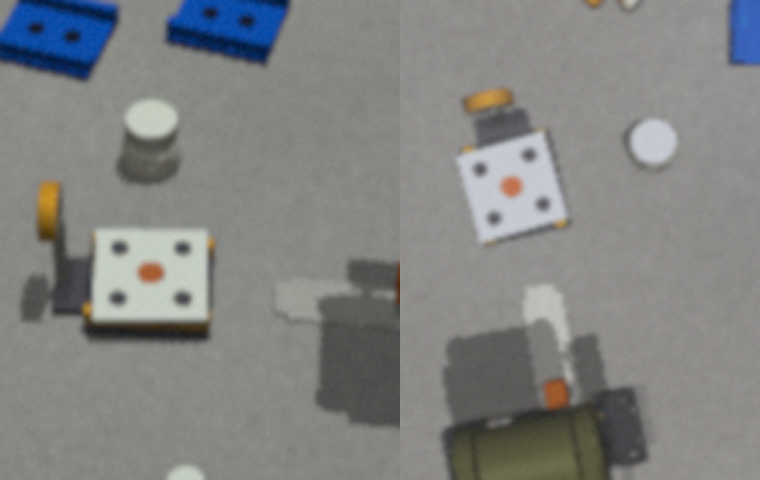

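The plate sits centred and square on the brass rails (dot at (150,272) in the side crop, (511,186) in the top crop). The lifter lies flat and clear of the stand (tip at (280,300) and (543,290)), and the jar hasn't moved.

```bash
python3 -c "
from station import *
print(hand_in())"
```

```text
the job is handed in; nothing more can be done
None
```

The job is handed in at about 22 s: the plate was carried on the lifter alone and now rests on the gauge stand's rails, within a few mm of centre and about 0.03 rad of square, and the lifter lies flat on the worktop clear of both stands; the hand-in returned no verdict.

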